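# Tip the breakfast board onto its mat and push it home

### The arm

A 7-joint arm with a two-finger parallel gripper is mounted at the origin on a cart in front of the work surface, level with it; the furniture and walls round the work are solid. World frame = base frame: x ahead of the robot, y to its left, z up, the work surface at z = 0. Lengths are in mm, angles in rad, forces in N, time in s.
With the tool pointing down it reaches from about 425 to 875 mm from the base axis. Payload 4.7 kg.
Tool frame: the origin (TCP) lies midway between the tips of the shut fingers; the grasp point (between the pads) lies 19 mm behind it; z points along the fingers, y is the direction in which the jaws open and shut (so a half turn about z gives the same grasp; the last joint's range is limited). The gripper opens to 87 mm and grips with 3 to 60 N. Pads are 19 mm wide; open, the fingers measure 117 mm over their backs; the gripper's body (75 mm by 190 mm) begins 51 mm behind the grasp point.
Start: joints at [0.014, 0.321, -0.07, 1.45, 0.023, 1.371, -0.057], TCP at [650.02, -0.025, 222.587] pointing down, gripper open.
Joint ranges: [-2.86, 2.86], [-0.3, 2.09], [-1.38, 1.24], [0.06, 2.45], [-1.56, 4.7], [0.09, 2.05], [-2.69, 2.69]. Speed limits (rad/s): [2.57, 2.57, 3.14, 3.14, 3.14, 3.14, 3.14].

### API

Orientations are given as a rotation vector (axis times angle).
In Python, from workcell import bot gives the robot as it stands. The module is installed in compiled form; this text tells all that it offers.
- The arm moves only by the tool servo_tool, never from a script. Its argument "series" is a list that holds one entry, the list of rows, each a list of 4 numbers: the shift along the tool's x, y, z in units of 25 mm (1.0 is 25 mm), then the turn about the tool's z in units of 6 degrees (1.0 is 6 degrees). A call has 1 to 10 rows; each row shifts and turns the commanded pose from where the row before left it, along the tool's axes as they then stand; what a row does not reach is not made up. A row lasts 1/10 s, in which the tool goes at most 50 mm and 8.59 degrees, less where a joint would pass 70% of its speed; a pose out of reach is approached as far as the arm can. A call is refused whole if a number of a shift passes 1 or a number of a turn 1, either way. A call with a gripper value outside its range is refused whole. "gripper" is the finger opening in mm, from 0 to 87, set as the call begins (left out, the last holds). The fingers move at their own pace and stop on an object; "grip_force" is the grip in N (left out, the last holds). Time passes only in rows, so rows that do not move let the fingers close. It gives the time, the measured TCP pose, the force and the opening at its end, in the units of the state.
- bot.state(): the state, without advancing time (a new reading comes with each control period).
- bot.read_camera(name): name is "scene" or "side" or "wrist"; returns (picture, depth): 384x512x3 uint8, red, green, blue; 384x512 float32, mm along the optical axis (not along the pixel's ray), 0 where there is no reading.
- bot.calibration(name): a dict with "mtx" (3x3 intrinsics, pixels), "R" (3x3) and "t" (3): a world point X has camera coordinates R X + t; the wrist camera has in their place "mount" (4x4, takes a point from camera to tool coordinates, whose origin is the TCP and whose axes are the flange's). Camera axes: x right, y down, z forward; pixel columns grow to the right and rows downward; lengths in mm; the calibration is good to about 2 mm. A picture is of the moment at which its call begins: read the wrist's pose just before it. calibration takes no time and is no camera call.
- bot.close_job(): hands the job in, once; it reports no verdict.
Trained networks look in the newest picture that a camera, given by its name, has taken for a name from the list of things; names that differ only in an ending like _2 or _b are one class to them, and where a whole thing is asked for, a point or a joint stands for the part that bears it (a point fixed in the world has none). Each returns a list of dicts, best first, with "score" (0 to 1); they miss things now and then, are a little off and sometimes report something else, mostly with a low value. They report only what shows in the picture. A call takes as long as a camera call.
- bot.trace(camera, thing): "pixels" (384x512 bool, what is visible of it) and "rect" ([centre column, centre row, width, height] in pixels, round what is visible of it).
The state is a dict: "time_s": time; "qpos": joint angles; "qd": joint speeds; "effort": joint torques, N m; "tool_pos": TCP position; "ee_rot": TCP orientation; "force": force on the tool from outside, world axes, zero at the start; "moment": the same for the moment, N m; "width": opening from 0.0 (shut) to 1.0 (fully open).
Only numpy, scipy, OpenCV 4.12 (cv2) and the standard library are available. Lean on these libraries where they do the work, as an engineer would, in place of code of your own. Each camera call takes 0.05 s, during which the arm holds its last target. There are 200 camera calls.

### The job

The small wooden breakfast board stands on end at the open end of the cork mat. Push it over with a fingertip high on its face so that it falls freely and lands flat on the mat with its top towards the wooden stop rail, then push it along the mat until its end sits flush against the rail, not hanging over the sides of the mat. Only push the board, never pick it up or carry it, and leave the mug, spice jar and salt shaker where they are.

Things in the scene. Friction and masses are not known exactly. Their poses are not given: they have to be found in the camera images.
- rest: Fixed cork mat, 224 (x) x 116 (y) x 5 mm, with a dark wooden stop rail across its far (+x) end, 22 mm high above the work surface, spanning x = 100 to 114 mm. Lies between left and right burners or between right burners and microwave, up to 0.1 rad askew. Origin: on the work surface under the cork's middle; +x runs away from the robot to the rail, z up. Grates beside it are 41 mm high.
- rest_stop (a point): Middle of the rail's near face, where the board's end must come to sit, at the height of the cork's top (5 mm above the work surface); axes as the mat's. It is at (100, 0, 5) mm in the mat's frame.
- board: Loose light wooden board, 28 (x) x 90 (y) x 140 mm (z), 0.2-0.42 kg, 16 mm hole 17 mm below its top. Starts upright on the cork's near end, up to 0.06 rad askew. Origin: centre of bottom end; z to its top end, x through it, to the rail while standing. Pushed high it tips about its rail-side lower edge, falls by itself past 0.2 rad, lands 10-40 mm short of the rail; then 1-5 N slides it.
- board_centre (a point): Centre of the board, 70 mm from each end; axes as the board's (75 mm above the work surface while it stands, 19 mm when it lies on the mat).
- board_top (a point): Centre of the board's top end face, 140 mm from the bottom end; this end must meet the rail.
- mug: Bystander: cream ribbed mug, 110 x 146 x 104 mm, on the strip where the mat does not lie. (Where the mat lies on the right strip, the microwave door handle stands upright about 110 mm to the right of its middle line.) Origin: centre of its underside, z up.
- spice_jar: Bystander: spice jar with a red cap, 44 mm across, 105 mm tall, standing behind the rail (50 to 80 mm beyond it), to its right. Origin: centre of its underside, z up.
- salt: Bystander: salt shaker with a grey domed top, 44 mm across, 90 mm tall, standing behind the rail (50 to 80 mm beyond it), to its left. Origin: centre of its underside, z up.

How it is judged:
By the outcome, as a careful person would: the job done as asked, in the order asked, and still so for the second after the job is handed in, with the robot touching nothing.
It also fails if it takes over 42 s, if anything falls off the work surface, if the arm or the gripper's body presses on something with over 40 N, if the wrist force passes 120 N, or if a joint passes its speed limit or range.

## Working session

There is one attempt and no reset: what is moved stays moved. The work goes in short steps, Python scripts to look and compute and a tool call to move; the robot and the scene stay as the last step left them, time stands still between calls to the robot, and variables do not carry over. Pictures are saved under pics/ and viewed, about 8 in all and at most 12, crops included, and the job is handed in when it is done.

Besides the shell and the picture viewer there is one more tool, called by a JSON object that holds its "method" and its "body", one argument or row to a line. servo_tool: Moves the arm, as the interface text tells. Its arguments: {"type":"object","properties":{"series":{"type":"array","items":{"type":"array","items":{"type":"array","items":{"type":"number"}}}},"gripper":{"type":"number"},"grip_force":{"type":"number"}},"required":["series"]}

```bash
mkdir -p pics
cat > h.py <<'E'
import numpy as np,cv2
from workcell import bot
def cloud(cam,pic_depth,mask=None):
    d=pic_depth; c=bot.calibration(cam); K=np.array(c["mtx"])
    v,u=np.nonzero((d>0) if mask is None else (mask&(d>0)))
    z=d[v,u]; P=np.stack([(u-K[0,2])/K[0,0]*z,(v-K[1,2])/K[1,1]*z,z],1)
    if cam!="wrist":
        return (P-np.array(c["t"]))@np.array(c["R"])
    M=np.array(c["mount"]); s=bot.state()
    R=cv2.Rodrigues(np.array(s["ee_rot"],float))[0]
    return (P@M[:3,:3].T+M[:3,3])@R.T+np.array(s["tool_pos"])
E
python3 - <<'E'
from h import *
s=bot.state(); print(s)
ims=[]
for cam in ("scene","side","wrist"):
    p,d=bot.read_camera(cam); ims.append(p)
    c=bot.calibration(cam)
    if cam!="wrist": print(cam,-np.array(c["R"]).T@np.array(c["t"]))
    for th in ("board","rest","mug","spice_jar","salt"):
        r=bot.trace(cam,th)
        if r and r[0]["score"]>.3:
            P=cloud(cam,d,r[0]["pixels"])
            if len(P): print(cam,th,round(r[0]["score"],2),np.round(r[0]["rect"]),np.round(np.median(P,0)),np.round(np.percentile(P,2,0)),np.round(np.percentile(P,98,0)))
cv2.imwrite("pics/a.png",cv2.cvtColor(cv2.resize(np.vstack([np.hstack(ims[:2]),np.hstack([ims[2],ims[2]*0])]),(800,600)),cv2.COLOR_RGB2BGR))
E
```

```text
{'time_s': 0.0, 'qpos': array([ 0.01406168,  0.32183273, -0.07002631,  1.45165873,  0.02263883,
        1.37079475, -0.05686481]), 'qd': array([-1.05357865e-03,  1.84390052e-03, -4.82649258e-04, -1.72196866e-03,
       -3.01515560e-04,  8.84921233e-05,  1.54308407e-04]), 'effort': array([-2.58547143e-04, -4.91284704e+01, -4.03903294e-01, -3.12526345e+01,
       -6.40594075e-02,  4.37659642e-02,  1.61017233e-04]), 'tool_pos': array([ 6.49455022e+02, -7.55233708e-02,  2.21462921e+02]), 'ee_rot': array([-2.22050452, -2.22062894,  0.00228272]), 'force': array([ 0.82625391,  0.77286203, -0.22870157]), 'moment': array([ 0.03666311,  0.01527236, -0.0104596 ]), 'width': 1.0000698984211958}
scene [-120.16310078  576.09422195  728.73486867]
scene board 0.58 [225. 274.  48.  75.] [448. 201.  94.] [445. 150.  12.] [472. 237. 148.]
scene rest 0.71 [209. 282. 105.  87.] [563. 216.   7.] [422. 141.   3.] [643. 252.  24.]
scene mug 0.7 [338. 190.  50.  61.] [ 530. -185.   71.] [ 489. -275.   11.] [ 593. -146.  106.]
scene spice_jar 0.75 [177. 218.  25.  47.] [683. 164.  68.] [675. 110.   3.] [744. 179. 109.]
scene salt 0.63 [147. 238.  21.  34.] [684. 242.  53.] [677. 224.  10.] [701. 255.  91.]
side [130.28558773 955.60558183 612.82575364]
side board 0.88 [278. 257.  31.  82.] [447. 220.  89.] [443. 149.   7.] [471. 239. 145.]
side rest 0.98 [249. 275. 112.  60.] [553. 207.   4.] [421. 140.   1.] [640. 253.  21.]
side mug 0.58 [311. 189.  38.  40.] [ 532. -163.   69.] [ 487. -252.   11.] [ 588. -145.  101.]
side spice_jar 0.95 [196. 234.  17.  45.] [685. 173.  62.] [673. 144.   3.] [711. 180. 105.]
wrist board 0.72 [45. 17. 90. 34.] [475. 149.  59.] [449. 147.   5.] [476. 171. 115.]
wrist mug 0.94 [173. 316.  82.  44.] [ 564. -161.   67.] [ 497. -242.    8.] [ 594. -145.  104.]
wrist spice_jar 0.77 [312.  21.  65.  39.] [692. 143.  97.] [676. 136.  10.] [714. 157. 107.]
```

View pics/a.png

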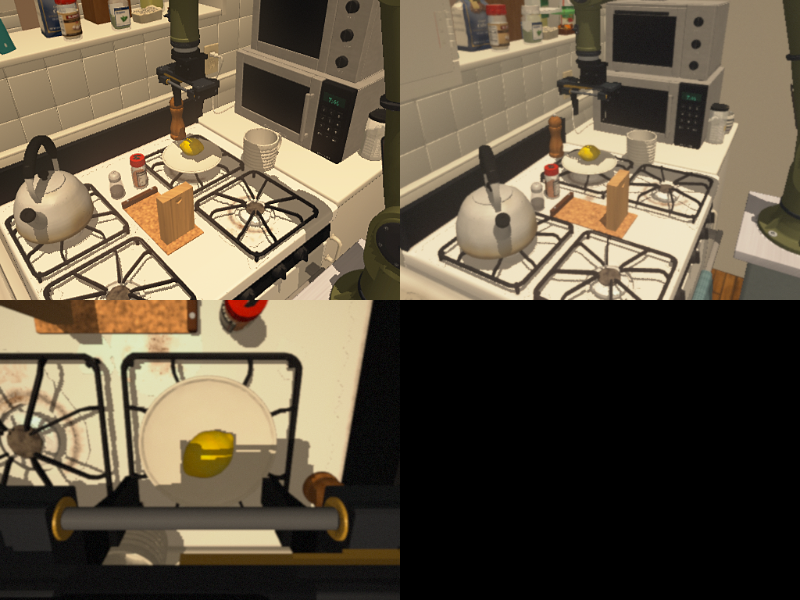

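The mat lies on the left strip, with its rail at upper left of the scene view. The board stands at about (182,213) in the montage, and the jar and salt are behind the rail. Next I'll fit the exact poses.

```bash
cat >> h.py <<'E'
def pts(th,cams=("scene","side")):
    out=[]
    for cam in cams:
        p,d=bot.read_camera(cam); r=bot.trace(cam,th)
        if r and r[0]["score"]>.3:
            m=cv2.erode(r[0]["pixels"].astype(np.uint8),np.ones((2,2)))>0
            out.append(cloud(cam,d,m))
    return out
def rect(P): 
    (c,s,a)=cv2.minAreaRect(P[:,:2].astype(np.float32)); return np.round(c,1),np.round(s,1),round(a,2),np.round(cv2.boxPoints((c,s,a)))
E
python3 - <<'E'
from h import *
for P in pts("rest"):
    m=P[(P[:,2]>-2)&(P[:,2]<12)]; 
    lo,hi=np.percentile(m,.5,0),np.percentile(m,99.5,0)
    m=m[np.all((m>=lo-2)&(m<=hi+2),1)]
    print("mat",len(m),*rect(m)[:3],"\n",rect(m)[3].tolist())
    r=P[P[:,2]>16]; print("rail",len(r),*rect(r)[:3])
    f=np.polyfit(r[:,1],r[:,0],1); print("rail yaw",-f[0],np.polyval(f,195))
for P in pts("board"):
    t=P[P[:,2]>141]; t and 0 if False else print("top",len(t),*rect(t)[:3],rect(t)[3].tolist(),np.median(t[:,2]))
    n=P[(P[:,2]>20)&(P[:,2]<130)&(P[:,0]<455)]
    if len(n)>30:
        f=np.polyfit(n[:,1],n[:,0],1); print("near",len(n),"yaw",-f[0],"x@195",np.polyval(f,195),np.percentile(n[:,1],[1,99]))
E
```

```text
mat 2288 [528.1 194.8] [217.7 116. ] 0.1 
 [[419.0, 253.0], [419.0, 137.0], [637.0, 137.0], [637.0, 253.0]]
rail 267 [560.7 188.9] [171.  113.6] 5.01
rail yaw 0.5859843064907886 620.5318913718978
mat 2267 [525.6 197.6] [114.9 214.2] 89.29 
 [[418.0, 141.0], [632.0, 139.0], [633.0, 254.0], [419.0, 256.0]]
rail 127 [634.2 199.3] [  9.4 107.9] 0.8
rail yaw 0.007476187213586638 633.4093786490303
top 518 [459.4 192.3] [29.7 90.8] 3.49 [[442.0, 237.0], [447.0, 146.0], [477.0, 148.0], [471.0, 239.0]] 146.17743468928876
near 1691 yaw 0.010241831262095678 x@195 447.5337347799484 [147.18872093 236.94411895]
top 279 [456.3 193.8] [25.5 88.9] 0.4 [[443.0, 238.0], [444.0, 149.0], [469.0, 149.0], [469.0, 238.0]] 143.8681502895835
near 917 yaw -0.027597089782829747 x@195 445.7570878386377 [147.52295431 238.88908998]
```

{"method": "servo_tool", "body": {
  "series": [
    [[0.77, -0.98, 0, 0], [0.77, -0.98, 0, 0], [0.77, -0.98, 0, 0], [0.77, -0.98, 0, 0], [0.77, -0.98, 0, 0], [0.77, -0.98, 0, 0], [0.77, -0.98, 0, 0], [0.77, -0.98, 0, 0], [0.77, -0.98, 0, 0], [0.77, -0.98, 0, 0]]
  ],
  "gripper": 0,
  "grip_force": 10
}}

```text
time_s: 2.3
tool_pos: [404.0, 193.2, 222.8]
ee_rot: [2.221, 2.221, 0.001]
force: [0.6, -0.3, -0.2]
width: 0.176
```

{"method": "servo_tool", "body": {
  "series": [
    [[0, 0, 0, 0], [0, 0, 0.5, 0], [0, 0, 0.8, 0], [0, 0, 0.8, 0], [0, 0, 0.8, 0], [0, 0, 0.8, 0], [0, 0, 0.5, 0], [0, 0, 0.2, 0], [0, 0, 0, 0]]
  ]
}}

```text
time_s: 3.2
tool_pos: [405.0, 191.9, 111.9]
ee_rot: [-2.222, -2.22, 0.002]
force: [-0.4, -0.4, -0.1]
width: 0.005
```

{"method": "servo_tool", "body": {
  "series": [
    [[0, 0.2, 0, 0], [0, 0.2, 0, 0], [0, 0.2, 0, 0], [0, 0.2, 0, 0], [0, 0.2, 0, 0], [0, 0.2, 0, 0], [0, 0, 0, 0]]
  ]
}}

```text
time_s: 3.9
tool_pos: [435.6, 192.4, 112.5]
ee_rot: [-2.222, -2.221, -0.0]
force: [-0.7, -0.5, 0.1]
width: 0.005
```

Run:
```python
from h import *
s=bot.state(); print(s["tool_pos"],s["force"])
p,d=bot.read_camera("side"); cv2.imwrite("pics/b.png",cv2.cvtColor(cv2.resize(p[130:330,180:420],(720,600)),cv2.COLOR_RGB2BGR))
r=bot.trace("side","board")[0]; P=cloud("side",d,r["pixels"]);print(np.percentile(P,[2,98],0))
```

```text
[435.60412702 192.4352342  112.52343813] [-0.66820322 -0.49689953  0.14705923]
[[443.84604622 124.77791524   2.55193321]
 [473.55410505 238.72085972 144.81515599]]
```

View pics/b.png

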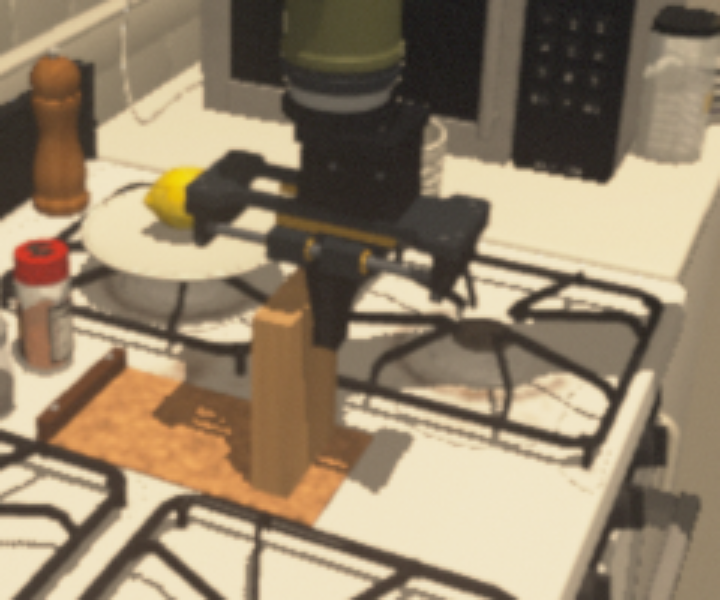

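The finger (about (330,330) in the crop) is just short of the board's face, above mid-height, and the board is still upright. I'll push slowly past the tipping angle.

{"method": "servo_tool", "body": {
  "series": [
    [[0, 0.2, 0, 0], [0, 0.2, 0, 0], [0, 0.2, 0, 0], [0, 0.2, 0, 0]]
  ]
}}

```text
time_s: 4.4
tool_pos: [455.6, 192.5, 112.6]
ee_rot: [2.221, 2.221, 0.0]
force: [0.3, -0.1, 0.4]
width: 0.007
```

Run:
```python
from h import *
s=bot.state(); print(s["tool_pos"],s["force"])
p,d=bot.read_camera("side")
r=bot.trace("side","board")[0]; P=cloud("side",d,r["pixels"]);t=P[P[:,2]>138];print(np.percentile(t,[2,98],0))
P=P[(P[:,2]<30)&(P[:,2]>8)];print(np.percentile(P,[2,98],0))
```

```text
[455.63533842 192.48692755 112.61970533] [ 0.3038696  -0.12875979  0.42281893]
[[466.73358493 165.27363482 138.20478648]
 [495.60241468 237.56195739 146.93778472]]
[[444.88767906 152.32684791   9.23224052]
 [471.4374503  238.44366294  29.58672773]]
```

{"method": "servo_tool", "body": {
  "series": [
    [[0, 0.2, 0, 0], [0, 0.2, 0, 0], [0, 0.1, 0, 0], [0, 0, 0, 0], [0, -0.6, 0, 0], [0, -0.6, 0, 0], [0, 0, 0, 0], [0, 0, 0, 0], [0, 0, 0, 0]]
  ]
}}

```text
time_s: 5.4
tool_pos: [438.3, 192.4, 112.8]
ee_rot: [2.221, 2.221, 0.001]
force: [0.5, 0.1, 0.5]
width: 0.005
```

Run:
```python
from h import *
s=bot.state(); print(s["tool_pos"],s["force"])
ims=[]
for cam in("scene","side"):
    p,d=bot.read_camera(cam); ims.append(p[150:350,150:400])
    r=bot.trace(cam,"board")[0]; P=cloud(cam,d,cv2.erode(r["pixels"].astype(np.uint8),np.ones((2,2)))>0);print(r["score"],np.percentile(P,[1,99],0));t=P[(P[:,2]>29)&(P[:,2]<38)];print(*rect(t)[:3],rect(t)[3].tolist())
cv2.imwrite("pics/c.png",cv2.cvtColor(cv2.resize(np.hstack(ims),(800,320)),cv2.COLOR_RGB2BGR))
```

```text
[438.28728929 192.42649604 112.78558987] [0.49304233 0.13415029 0.49447248]
0.95 [[476.09855073 150.79304172   7.32347274]
 [612.95354349 239.97760366  37.43978363]]
[545.8 194.6] [142.6  90.6] 1.05 [[474.0, 239.0], [475.0, 148.0], [618.0, 151.0], [616.0, 241.0]]
0.89 [[474.11294732 151.33471823   4.60243519]
 [608.8930593  241.37589485  34.03196788]]
[544.4 195.7] [140.2  91.8] 1.29 [[473.0, 240.0], [475.0, 148.0], [616.0, 151.0], [613.0, 243.0]]
```

View pics/c.png

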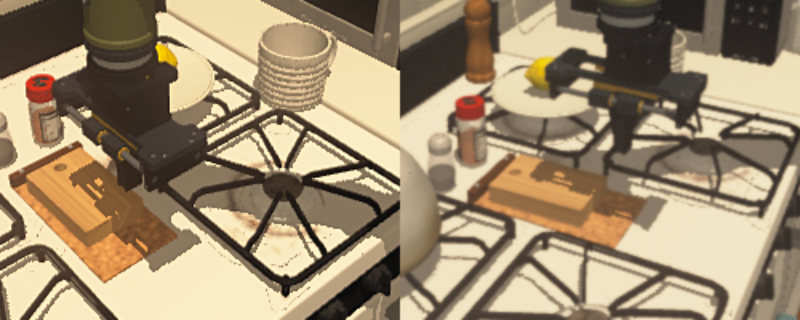

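The board lies flat with its holed end towards the rail and a small gap left. I'll lower behind its near end and push it the rest of the way.

{"method": "servo_tool", "body": {
  "series": [
    [[0.1, -0.2, 0.5, 0], [0, 0, 0.8, 0], [0, 0, 0.8, 0], [0, 0, 0.8, 0], [0, 0, 0.6, 0], [0, 0, 0.3, 0], [0, 0, 0, 0]]
  ]
}}

```text
time_s: 6.3
tool_pos: [431.2, 194.6, 16.1]
ee_rot: [-2.22, -2.221, 0.004]
force: [1.1, 0.5, 0.6]
width: 0.006
```

{"method": "servo_tool", "body": {
  "series": [
    [[0, 0.3, 0, 0], [0, 0.3, 0, 0], [0, 0.2, 0, 0], [0, 0.2, 0, 0], [0, 0.2, 0, 0], [0, 0.2, 0, 0], [0, 0.1, 0, 0], [0, 0, 0, 0]]
  ]
}}

```text
time_s: 7.1
tool_pos: [469.4, 195.1, 17.4]
ee_rot: [-2.221, -2.221, 0.002]
force: [-3.2, -0.6, 1.9]
width: 0.008
```

```bash
cat > c.py <<'E'
from h import *
import sys
s=bot.state(); print(s["time_s"],s["tool_pos"],s["force"])
ims=[]
for cam in("scene","side"):
    p,d=bot.read_camera(cam); ims.append(p[190:340,150:330])
    r=bot.trace(cam,"board")[0]; P=cloud(cam,d,cv2.erode(r["pixels"].astype(np.uint8),np.ones((2,2)))>0);t=P[(P[:,2]>29)&(P[:,2]<38)];print(*rect(t)[:3],rect(t)[3].tolist())
cv2.imwrite(sys.argv[1],cv2.cvtColor(cv2.resize(np.hstack(ims),(800,333),interpolation=cv2.INTER_CUBIC),cv2.COLOR_RGB2BGR))
E
python3 c.py pics/d.png
```

```text
7.1 [469.40911489 195.07128753  17.38090754] [-3.22346669 -0.57006653  1.85723286]
[545.6 221.2] [ 71.  139.2] 72.86 [[469.0, 208.0], [602.0, 167.0], [623.0, 235.0], [490.0, 276.0]]
[545.2 195.7] [138.   90.9] 1.03 [[475.0, 240.0], [477.0, 149.0], [615.0, 151.0], [613.0, 242.0]]
```

View pics/d.png

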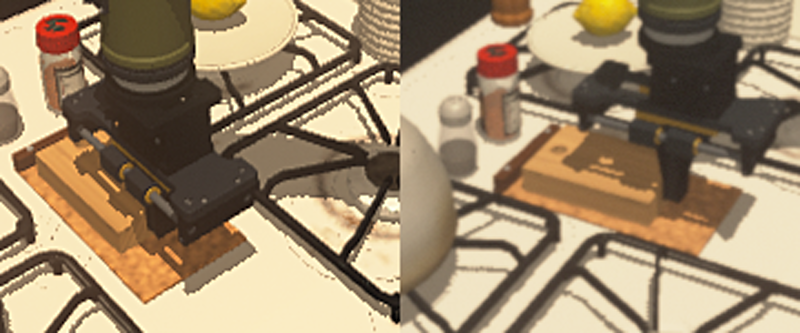

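Finger is just touching the board's near end (force 3 N); the gap to the rail still shows at about (535,150).

{"method": "servo_tool", "body": {
  "series": [
    [[0, 0.15, 0, 0], [0, 0.15, 0, 0], [0, 0.1, 0, 0], [0, 0, 0, 0]]
  ]
}}

```text
time_s: 7.7
tool_pos: [481.1, 194.8, 17.6]
ee_rot: [2.221, 2.22, 0.002]
force: [-0.7, 0.1, 0.2]
width: 0.003
```

{"method": "servo_tool", "body": {
  "series": [
    [[0, 0.1, 0, 0], [0, 0.1, 0, 0], [0, 0, 0, 0]]
  ]
}}

```text
time_s: 8.0
tool_pos: [483.3, 195.0, 17.4]
ee_rot: [-2.22, -2.22, 0.005]
force: [-7.8, 0.8, 5.3]
width: 0.002
```

{"method": "servo_tool", "body": {
  "series": [
    [[0, 0.08, 0, 0], [0, 0.08, 0, 0], [0, 0, 0, 0], [0, 0, 0, 0]]
  ]
}}

```text
time_s: 8.4
tool_pos: [483.3, 195.0, 17.1]
ee_rot: [-2.216, -2.219, 0.015]
force: [-15.7, -1.0, 12.3]
width: 0.005
```

```bash
python3 c.py pics/e.png
```

```text
8.4 [483.32598942 195.03859388  17.06970554] [-15.74932257  -0.98026786  12.29345255]
[560.9 204.6] [ 67.6 140.8] 89.27 [[490.0, 172.0], [631.0, 170.0], [632.0, 238.0], [491.0, 239.0]]Traceback (most recent call last):
  File "c.py", line 7, in <module>
    r=bot.trace(cam,"board")[0]; P=cloud(cam,d,cv2.erode(r["pixels"].astype(np.uint8),np.ones((2,2)))>0);t=P[(P[:,2]>29)&(P[:,2]<38)];print(*rect(t)[:3],rect(t)[3].tolist())
      ~~~~~~~~~~~~~~~~~~~~~~^^^
IndexError: list index out of range
```

The tool has stalled with the force rising, so the board is against the rail. I'll back off, lift and check.

{"method": "servo_tool", "body": {
  "series": [
    [[0, -0.3, 0, 0], [0, -0.5, 0, 0], [0, -0.6, 0, 0], [0, -0.4, 0.3, 0], [0, 0, -0.8, 0], [0, 0, -1, 0], [0, 0, -1, 0], [0, 0, -1, 0], [0, 0, -1, 0], [0, 0, -1, 0]]
  ]
}}

```text
time_s: 9.6
tool_pos: [444.1, 194.8, 155.7]
ee_rot: [2.221, 2.221, 0.001]
force: [0.0, 0.2, 0.4]
width: 0.007
```

{"method": "servo_tool", "body": {
  "series": [
    [[-0.6, 0, -0.8, 0], [-1, 0, -0.6, 0], [-1, 0, 0, 0], [-1, 0, 0, 0], [-1, 0.3, 0, 0], [-1, 0.3, 0, 0], [-1, 0.3, 0, 0], [-0.5, 0.3, 0, 0], [0, 0, 0, 0], [0, 0, 0, 0]]
  ]
}}

```text
time_s: 10.6
tool_pos: [473.9, 18.6, 189.8]
ee_rot: [-2.22, -2.222, -0.0]
force: [0.4, -0.2, -0.1]
width: 0.005
```

Run:
```python
from h import *
s=bot.state(); print(s["time_s"],s["tool_pos"],s["force"])
ims=[]
for cam in("scene","side"):
    p,d=bot.read_camera(cam); ims.append(p[190:340,150:330])
    for th in("board","rest","mug","spice_jar","salt"):
        R=bot.trace(cam,th)
        if not R: print(cam,th,"none");continue
        m=cv2.erode(R[0]["pixels"].astype(np.uint8),np.ones((2,2)))>0
        P=cloud(cam,d,m)
        print(cam,th,round(R[0]["score"],2),np.round(np.median(P,0)))
        if th=="board": t=P[(P[:,2]>29)&(P[:,2]<38)];print(*rect(t)[:3],rect(t)[3].tolist())
        if th=="rest":
            m=P[(P[:,2]>17)&(P[:,2]<27)&(P[:,0]>615)];print("rail top",len(m),*rect(m)[:3],rect(m)[3].tolist())
            m=P[(P[:,2]>1)&(P[:,2]<9)];print("mat",*rect(m)[:3],rect(m)[3].tolist())
cv2.imwrite("pics/e.png",cv2.cvtColor(cv2.resize(np.hstack(ims),(800,333),interpolation=cv2.INTER_CUBIC),cv2.COLOR_RGB2BGR))
```

```text
10.6 [473.91559106  18.60563526 189.76827191] [ 0.351926   -0.20938739 -0.09060398]
scene board 0.75 [545. 200.  34.]
[562.  192.8] [ 91.9 142.3] 89.9 [[491.0, 147.0], [633.0, 147.0], [633.0, 239.0], [491.0, 239.0]]
scene rest 0.7 [462. 211.   7.]
rail top 36 [636.3 244.4] [17.1 11.1] 87.61 [[630.0, 236.0], [642.0, 236.0], [642.0, 253.0], [631.0, 253.0]]
mat [527.9 194.7] [217.7 115.5] 0.45 [[419.0, 252.0], [419.0, 136.0], [637.0, 138.0], [636.0, 253.0]]
scene mug 0.89 [ 522. -180.   65.]
scene spice_jar 0.81 [682. 164.  66.]
scene salt 0.74 [684. 241.  51.]
side board 0.85 [549. 213.  31.]
[560.  194.3] [140.9  92.7] 0.79 [[489.0, 240.0], [490.0, 147.0], [631.0, 149.0], [630.0, 242.0]]
side rest 0.64 [465. 224.   4.]
rail top 28 [634.7 245.6] [ 9.2 16.8] 4.33 [[630.0, 254.0], [631.0, 237.0], [640.0, 238.0], [639.0, 254.0]]
mat [529.8 199.4] [226.2 115.1] 1.95 [[415.0, 253.0], [419.0, 138.0], [645.0, 146.0], [641.0, 261.0]]
side mug 0.92 [ 526. -160.   67.]
side spice_jar 0.75 [684. 172.  61.]
side salt 0.79 [684. 248.  46.]
```

View pics/e.png

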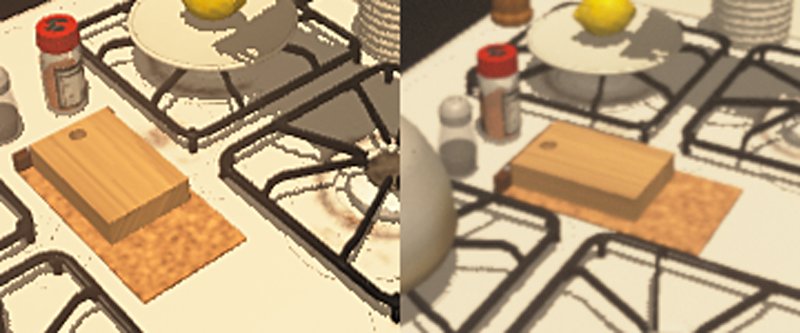

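Flat, square and within the mat in both views. One check of the rail contact with the wrist camera from above.

{"method": "servo_tool", "body": {
  "series": [
    [[0.4, 0.8, -0.3, 0], [0.4, 0.8, -0.3, 0], [0.4, 0.8, -0.3, 0], [0.4, 0.8, -0.3, 0], [0.4, 0.8, -0.3, 0], [0.4, 0.8, 0, 0], [0.4, 0.8, 0, 0], [0.4, 0.6, 0, 0], [0, 0, 0, 0], [0, 0, 0, 0]]
  ]
}}

```text
time_s: 12.2
tool_pos: [628.6, 97.3, 227.1]
ee_rot: [-2.221, -2.221, 0.002]
force: [-0.2, -1.3, 0.4]
width: 0.005
```

Run:
```python
from h import *
s=bot.state(); print(s["time_s"],s["tool_pos"])
p,d=bot.read_camera("wrist"); cv2.imwrite("pics/f.png",cv2.cvtColor(cv2.resize(p,(800,600)),cv2.COLOR_RGB2BGR))
m=np.ones(d.shape,bool); P=cloud("wrist",d,m)
P=P[(P[:,0]>600)&(P[:,0]<660)&(P[:,1]>130)&(P[:,1]<260)]
for a,b,n in((30,37,"board"),(17,26,"rail")):
    q=P[(P[:,2]>a)&(P[:,2]<b)]; print(n,len(q),*( rect(q) if len(q)>5 else ()))
    for y in range(150,240,20):
        w=q[abs(q[:,1]-y)<6]; 
        if len(w)>5: print(y,np.round(np.percentile(w[:,0],[3,97]),1))
```

```text
12.2 [628.56361799  97.27118134 227.05818238]
board 2572 [616.  193.3] [32.2 89.1] 0.13 [[600. 238.]
 [600. 149.]
 [632. 149.]
 [632. 238.]]
150 [600.8 632. ]
170 [601.  632.1]
190 [600.4 632.1]
210 [601.1 632. ]
230 [600.7 631.6]
rail 1407 [626.8 195.1] [114.4  39.5] 89.49 [[607. 138.]
 [646. 138.]
 [647. 252.]
 [608. 252.]]
150 [633.4 645.9]
170 [633.4 645.6]
190 [607.7 645.9]
210 [633.3 646.2]
230 [633.2 645.9]
```

View pics/f.png

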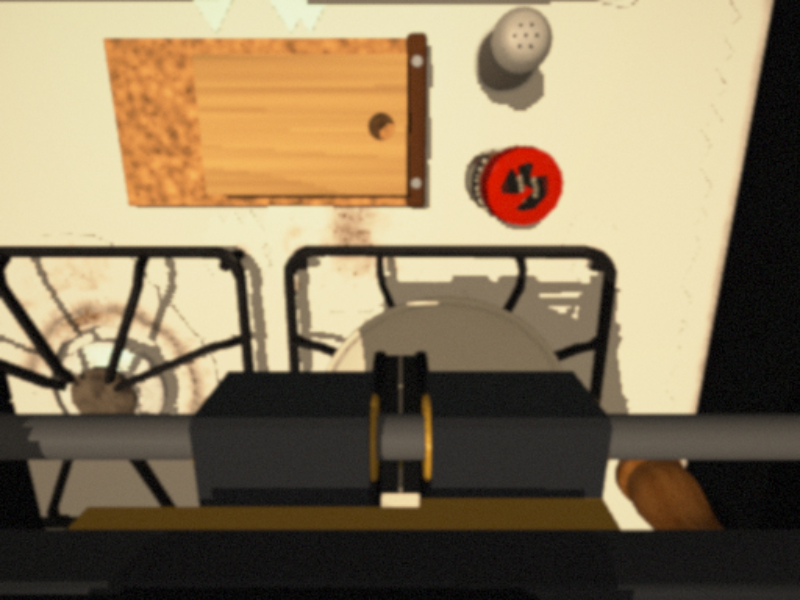

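The wrist view shows the board's holed end flush against the rail (column about 408 along rows 52–195). There is cork on both sides of the board, and the jar and salt are still standing.

```bash
python3 -c "
from workcell import bot
print(bot.close_job())"
```

```text
the job is handed in; nothing more can be done
None
```

I tipped the board over with the shut fingertip high on its face, and it fell freely. It landed flat on the mat with its holed top end towards the rail. I then pushed its near end about 15 mm along the mat until it stopped against the rail at about 16 N, backed off and handed the job in at about 12 s.

**Flush at the rail:** In the wrist camera view from above, the board's end is at x ≈ 632 mm across its whole width and the rail's near edge is at about 633 mm. That difference is within measuring error, and the two edges are parallel.

**Within the mat:** The board spans y ≈ 149–238 mm and the mat spans 138–252 mm, so there is cork showing on both sides.

**Bystanders:** The jar and salt readings match the first ones to within 2 mm. The mug's median reading differed by 4–8 mm between looks, but the arm never went near it, so I put that down to how much of it was visible.

**Failed check:** While the gripper was still behind the board, the side camera did not find it at all, and earlier the scene camera gave a distorted outline. After I lifted the arm clear, all three cameras agreed on the board's position.

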